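# Open the screw press that holds the blue record book

## Task

Two small screw presses stand on the registration desk, one holding a blue record book and the other an orange one. Open the press with the blue book: unscrew its black knob (counterclockwise seen from above) until the bar of the knob lies in line with the press's bridge, letting your hand rise with the knob, then let go. Leave the blue book lying where it is in the press and the other press's knob as it is.

Things in the scene. Friction and masses are not known exactly. Their poses are not given: they have to be found in the camera images.
- press_grip (a point): Grip point of the black bar knob of the blue book's press (fixed): on the vertical screw axis, mid-length of the bar. Bar 66 mm long, 16 wide, 30 high (16 mm below to 14 above this point). x axis: along the bar, turning with it; z: up. It starts about 148 mm above the desk. Below: a hub 28 mm across, then the grey bridge, 210 x 36 mm, top 110 mm (bolt heads near its ends 116 mm) above the desk
- press_knob (a joint): Turn of that knob, rad: 0 = screwed down, bar square to the bridge; grows counterclockwise seen from above; pi/2 = fully open at its stop, bar in line with the bridge. Starts between 0.1 and 0.35. Steep quick thread: the knob rises 12 mm per rad (about 17 mm in all). Turning takes about 0.15 N m; it stays where it is left
- blue_book: Blue hard-cover record book lying loose and flat under the plate of that press, 210 mm (its x axis, square to the bridge within 2 degrees, sticking out of the press at both ends) x 148 mm x 22 mm thick. Origin: centre of its underside, 18 mm above the desk, within 10 mm of the screw axis
- spare_tip (a point): End of the bar of the black knob of the other, identical press, which holds the orange book: 33 mm from that screw's axis. x axis: outwards along the bar. To be left alone

How it is judged:
By the outcome, as a careful person would: the job done as asked, in the order asked, and still so for the second after the job is handed in, with the robot touching nothing.
It also fails if it takes over 35 s, if anything falls off the work surface, if the arm or the gripper's body presses on something with over 40 N, if the wrist force passes 120 N, or if a joint passes its speed limit or range.

## Robot

A 6-joint arm with a two-finger parallel gripper is mounted at the origin on the work surface. World frame = base frame: x ahead of the robot, y to its left, z up, the work surface at z = 0. Lengths are in m, angles in rad, forces in N, time in s.
With the tool pointing down it reaches from about 0.3 to 0.875 m from the base axis. Payload 6.4 kg.
Tool frame: the origin (TCP) lies on the centre line of the jaws, within the pads' length; the fingertips stand 25 mm ahead of it and the grasp point (between the pads) lies 6 mm ahead of it (ctrl.tips_ahead is the z of the fingertips in the tool frame, in m); z points along the fingers, x is the direction in which the jaws open and shut, and the axes are right-handed (so a half turn about z gives the same grasp; the last joint's range is limited). The gripper opens to 85 mm and grips with 20 to 120 N. Pads are 22 mm wide; open, the fingers measure 114 mm over their backs; the gripper's body (76 mm by 85 mm) begins 54 mm behind the grasp point. The pads swing forward as they close: fully open they stand 13 mm farther back than shut.
Start: joints at [-1.447, 0.181, 1.607, -0, 1.354, -0.206], TCP at [0.186, -0.544, 0.256] pointing down, gripper open.
Joint ranges: [-2.99, 2.99], [-0.89, 2.07], [0.3, 2.58], [-1.14, 4.28], [0, 2.63], [-3.12, 3.12]. Speed limits (rad/s): [2.57, 2.57, 3.01, 3.14, 3.14, 3.14].

## Interface

Orientations are given as a unit quaternion [w, x, y, z].
In Python, from bench import ctrl gives the robot as it stands.
- The arm moves only by the shell command python3 -m pendant 'ROWS'. ROWS is JSON, a list that holds one entry, the list of rows, each a list of 7 numbers: the shift along the tool's x, y, z in m, then the turn, a rotation vector about the tool's x, y, z in rad, then the closure, from -1 (fully open) to 1 (shut). A call has 1 to 10 rows; each row shifts and turns the commanded pose from where the row before left it, along the tool's axes as they then stand; what a row does not reach is not made up. A row lasts 1/10 s, in which the tool goes at most 50 mm and 8.59 degrees, less where a joint would pass 70% of its speed; a pose out of reach is approached as far as the arm can. A call with a gripper value outside its range is refused whole. The fingers move at their own pace and stop on an object; the grip force is fixed at half the most. Time passes only in rows, so rows that do not move let the fingers close. It gives the time, the measured TCP pose, the force and the opening at its end, in the units of the state.
- ctrl.get_obs(): the state, without advancing time (a new reading comes with each control period).
- ctrl.camera(name): name is "side" or "top" or "wrist"; returns (picture, depth): 384x512x3 uint8, red, green, blue; 384x512 float32, m along the optical axis (not along the pixel's ray), 0 where there is no reading.
- ctrl.calibration(name): a dict with "fov_y" (degrees; the focal length in pixels is half the picture's height over the tangent of half this angle, whatever the lens; pixels are square), "cx", "cy" (the principal point, pixels), "camera_from_world" (4x4, takes a point from world to camera coordinates). Camera axes: x right, y down, z forward; pixel columns grow to the right and rows downward; lengths in m; the calibration is good to about 2 mm. A picture is of the moment at which its call begins: read the wrist's pose just before it. calibration takes no time and is no camera call; for the wrist camera it gives the pose at the moment of the call.
- ctrl.hand_in(): hands the job in, once; it reports no verdict.
The state is a dict: "time_s": time; "q": joint angles; "dq": joint speeds; "joint_efforts": joint torques, N m; "eef_pos": TCP position; "eef_rot": TCP orientation; "wrist_force": force on the tool from outside, world axes, zero at the start; "torque": the same for the moment, N m; "opening": opening from 0.0 (shut) to 1.0 (fully open).
Only numpy, scipy, OpenCV 4.12 (cv2) and the standard library are available. Lean on these libraries where they do the work, as an engineer would, in place of code of your own. Each camera call takes 0.05 s, during which the arm holds its last target.

## Working session

There is one attempt and no reset: what is moved stays moved. The work goes in short steps, Python scripts to look and compute and a shell command to move; the robot and the scene stay as the last step left them, time stands still between calls to the robot, and variables do not carry over. Pictures are saved under pics/ and viewed, and the job is handed in when it is done.

```bash
mkdir -p pics; ls; python3 - <<'E'
from bench import ctrl
import cv2,numpy as np
o=ctrl.get_obs();print(o)
for n in("top","side"):
    p,d=ctrl.camera(n);cv2.imwrite(f"pics/{n}1.png",p[:,:,::-1]);np.savez(f"{n}1.npz",p=p,d=d,**{k:np.array(v) for k,v in ctrl.calibration(n).items()})
    print(ctrl.calibration(n))
E
```

```text
pics
{'time_s': 0.0, 'q': array([-1.44732884e+00,  1.81548469e-01,  1.60801663e+00, -2.25833476e-05,
        1.35382478e+00, -2.06291252e-01]), 'dq': array([ 0.00035684, -0.00078944,  0.00129934, -0.00076018,  0.00210168,
       -0.00109735]), 'joint_efforts': array([-9.17356192e-04, -4.44874763e+01, -3.51337016e+01, -3.00418515e-04,
        9.26828769e-03, -1.60837965e-05]), 'eef_pos': array([ 0.18614279, -0.54348425,  0.25537579]), 'eef_rot': array([-6.53710525e-04,  8.13578000e-01, -5.81455098e-01, -6.16676043e-04]), 'wrist_force': array([-0.26599637, -1.21265997, -0.4817169 ]), 'torque': array([-0.04378547, -0.06484561, -0.00735406]), 'opening': 0.9963921104624022}
{'fov_y': 51.2737110623093, 'cx': 260.3565795926175, 'cy': 188.17659131449358, 'camera_from_world': array([[ 0.00106925, -0.99972331,  0.02349792, -0.01795589],
       [-0.99006305, -0.00436261, -0.1405565 ,  0.54106446],
       [ 0.14062012, -0.02311413, -0.98979378,  0.88750104],
       [ 0.        ,  0.        ,  0.        ,  1.        ]])}
{'fov_y': 47.75674982783395, 'cx': 248.90147708465474, 'cy': 188.88608311573128, 'camera_from_world': array([[-0.98880008, -0.14841323, -0.01574513,  0.55284119],
       [-0.07130426,  0.56245444, -0.82374796,  0.11560631],
       [ 0.13111102, -0.81339936, -0.56673749,  0.82931823],
       [ 0.        ,  0.        ,  0.        ,  1.        ]])}
```

View pics/top1.png

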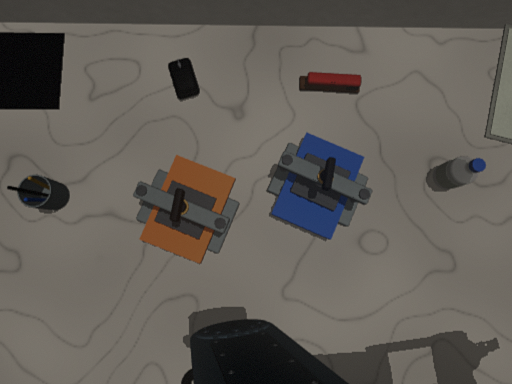

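View pics/side1.png

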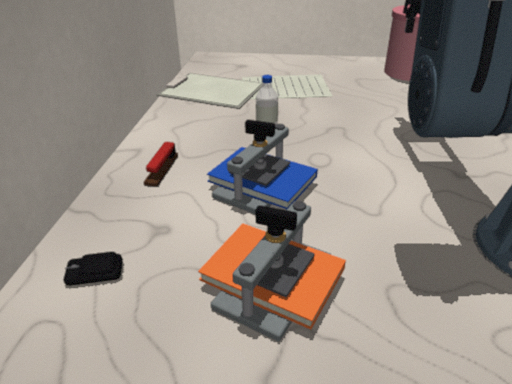

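The top picture shows the blue press with its knob near (327,175) and the orange one with its knob near (178,207). The next step is to measure the blue press by depth.

```bash
cat > h.py <<'E'
import numpy as np,cv2
def pts(n,f=None):
    z=np.load(f or f"{n}1.npz");d=z['d'];H,W=d.shape
    f=H/2/np.tan(np.radians(z['fov_y']/2));v,u=np.mgrid[:H,:W]
    c=np.stack([(u-z['cx'])/f*d,(v-z['cy'])/f*d,d,np.ones_like(d)],-1)
    w=c@np.linalg.inv(z['camera_from_world']).T
    w[d==0]=np.nan
    return w[...,:3],z['p'].astype(int)
E
python3 - <<'E'
from h import *
for n,box in(("top",(255,120,380,245)),("side",(200,110,325,220))):
    w,p=pts(n);u0,v0,u1,v1=box;W=w[v0:v1,u0:u1].reshape(-1,3);P=p[v0:v1,u0:u1].reshape(-1,3)
    print(n,np.nanpercentile(W,[1,50,99],axis=0).round(3).tolist())
    def rep(m,name):
        q=W[m]; 
        if len(q)<5: print(name,len(q));return
        r=cv2.minAreaRect(q[:,:2].astype(np.float32)*1000)
        print(name,len(q),'mean',q.mean(0).round(4),'med z',np.median(q[:,2]).round(4),'rect mm',np.round(r[0],1),np.round(r[1],1),round(r[2],1))
        c=q[:,:2]-q[:,:2].mean(0);e,V=np.linalg.eigh(c.T@c);print('   axis deg',np.degrees(np.arctan2(V[1,1],V[0,1])).round(1))
    z=W[:,2]
    dark=P.sum(1)<110
    rep((z>.128)&(z<.18),'knob')
    rep((z>.15)&(z<.18),'knobtop')
    rep((z>.103)&(z<.122)&~dark,'bridge')
    rep((P[:,2]>P[:,0]+60)&(z>.03)&(z<.05),'book')
E
```

```text
top [[0.416, -0.304, -0.002], [0.553, -0.145, 0.004], [0.716, -0.007, 0.163]]
knob 337 mean [ 0.554  -0.1509  0.1582] med z 0.1629 rect mm [ 555.  -153.2] [26.3 64.5] 68.2
   axis deg 169.6
knobtop 274 mean [ 0.5543 -0.1521  0.1627] med z 0.1634 rect mm [ 555.7 -153.2] [16.3 65.7] 79.6
   axis deg 169.1
bridge 1364 mean [ 0.5551 -0.1529  0.112 ] med z 0.1115 rect mm [ 555.7 -153.7] [209.9  36.5] 65.9
   axis deg 65.9
book 2932 mean [ 0.5386 -0.1449  0.0414] med z 0.0414 rect mm [ 549.9 -150.2] [146.3 208.9] 66.5
   axis deg 156.6
side [[0.409, -0.565, 0.0], [0.549, -0.146, 0.006], [0.763, 0.163, 0.165]]
knob 974 mean [0.5247 0.0092 0.1557] med z 0.1588 rect mm [523.9   3.2] [ 62.9 350.1] 12.0
   axis deg 101.7
knobtop 728 mean [0.5157 0.049  0.1604] med z 0.1618 rect mm [524.1   3.3] [ 62.8 350.1] 12.0
   axis deg 101.9
bridge 1085 mean [ 0.5335 -0.0758  0.1123] med z 0.1121 rect mm [537.5 -58.9] [146.3 359.9] 11.5
   axis deg 108.7
book 1570 mean [ 0.525  -0.1181  0.0421] med z 0.0422 rect mm [ 550.2 -146.4] [149.1 209.1] 67.1
   axis deg 173.9
```

```bash
cat >> h.py <<'E'
from scipy.spatial.transform import Rotation as R
def rel(o,target,xang):
    r=R.from_quat(o['eef_rot'],scalar_first=True)
    xa=np.radians(xang);x=np.array([np.cos(xa),np.sin(xa),0]);z=np.array([0,0,-1.])
    T=R.from_matrix(np.stack([x,np.cross(z,x),z],1))
    print('shift',r.inv().apply(np.array(target)-o['eef_pos']).round(4),'rot',(r.inv()*T).as_rotvec().round(4))
E
python3 - <<'E'
from h import *
from bench import ctrl
o=ctrl.get_obs();print(ctrl.tips_ahead);rel(o,[.5557,-.1535,.256],-100.6)
w,p=pts('top')
for b in [(425,150,490,195),(300,65,365,95)]:
    W=w[b[1]:b[3],b[0]:b[2]].reshape(-1,3);W=W[W[:,2]>.03];print(W.mean(0),W.max(0))
E
python3 -m pendant '[[[-0.022,-0.042,0,0,0,0,-1],[-0.022,-0.042,0,0,0,0,-1],[-0.022,-0.042,0,0,0,0,-1],[-0.022,-0.042,0,0,0,0,-1],[-0.022,-0.042,0,0,0,0,-1],[-0.022,-0.042,0,0,0,0,-1],[-0.022,-0.042,0,0,0,0,-1],[-0.022,-0.042,0,0,0,0,-1],[-0.022,-0.042,0,0,0,0,-1],[-0.022,-0.042,0,0,0,0,-1]]]'
python3 - <<'E'
from h import *
from bench import ctrl
o=ctrl.get_obs();print(o['time_s'],o['q'],o['eef_pos']);rel(o,[.5557,-.1535,.256],-100.6)
E
```

```text
0.025
shift [-0.2494 -0.4759  0.    ] rot [1.000e-04 1.600e-03 5.148e-01]
[ 0.57107928 -0.45238964  0.09988666] [ 0.60764272 -0.43316543  0.15522933]
[ 0.80407009 -0.19304394  0.04485378] [ 0.82447058 -0.1286058   0.05134631]
time_s: 1.1
eef_pos: [0.5132, -0.198, 0.256]
eef_rot: [0.0, 0.814, -0.581, -0.0]
wrist_force: [1.2, -1.3, 0.7]
opening: 1.001
1.1 [-5.84011273e-01  1.25990549e-01  1.66999255e+00 -7.32209431e-05
  1.34603821e+00  6.56955716e-01] [ 0.51323382 -0.19802656  0.25600349]
shift [-0.0284 -0.0546 -0.    ] rot [4.000e-04 2.000e-04 5.149e-01]
```

```bash

python3 -m pendant '[[[-0.0142,-0.0273,0,0,0,0,-0.3],[-0.0142,-0.0273,0,0,0,0,-0.3],[0,0,0,0,0,0.129,-0.3],[0,0,0,0,0,0.129,-0.3],[0,0,0,0,0,0.129,-0.3],[0,0,0,0,0,0.128,-0.3],[0,0,0,0,0,0,-0.3]]]'
python3 - <<'E'
from h import *
from bench import ctrl
o=ctrl.get_obs();print(o['time_s'],o['q'],o['eef_pos']);rel(o,[.5557,-.1535,.162],-100.6)
p,d=ctrl.camera("wrist");cv2.imwrite("pics/w1.png",p[:,:,::-1]);np.savez("wrist1.npz",p=p,d=d,**{k:np.array(v) for k,v in ctrl.calibration("wrist").items()})
w,p=pts('wrist')
W=w.reshape(-1,3);near=(np.hypot(W[:,0]-.5557,W[:,1]+.1535)<.05)&(W[:,2]>.155)&(W[:,2]<.18)
q=W[near];print(len(q),q.mean(0) if len(q) else 0)
if len(q)>5: print(cv2.minAreaRect(q[:,:2].astype(np.float32)*1000),np.median(q[:,2]))
E
```

```text
time_s: 1.8
eef_pos: [0.5546, -0.1551, 0.2558]
eef_rot: [-0.0, -0.638, 0.77, 0.0]
wrist_force: [-0.1, -0.1, 0.3]
opening: 0.649
1.8 [-4.78750425e-01  1.83719941e-01  1.60463739e+00 -2.71489796e-05
  1.35420236e+00  1.27821772e+00] [ 0.55457511 -0.15512463  0.25578694]
shift [-0.0018 -0.0009  0.0938] rot [ 0.0009  0.0003 -0.0012]
2027 [ 0.56041485 -0.15083873  0.16305415]
((558.198974609375, -150.12405395507812), (15.752903938293457, 65.17041015625), 79.7804946899414) 0.1633250259390266
```

View pics/w1.png

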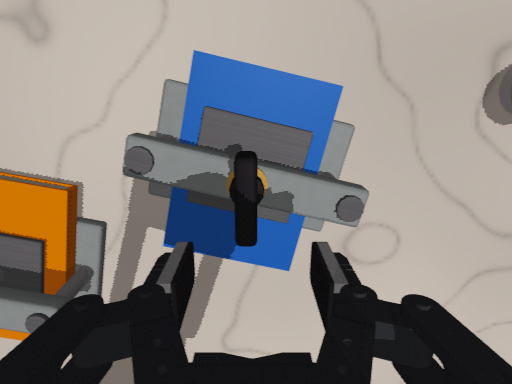

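The wrist view puts the bar at (246,197), about 4 mm from the top camera's estimate. I'll aim midway, descend, and compare the bar with the fingers at the same depth.

```bash

python3 -m pendant '[[[-0.0035,-0.0017,0,0,0,0,-0.3],[0,0,0.04,0,0,0,-0.3],[0,0,0.03,0,0,0,-0.3],[0,0,0.014,0,0,0,-0.3],[0,0,0,0,0,0,-0.3],[0,0,0,0,0,0,-0.3]]]'
python3 - <<'E'
from h import *
from bench import ctrl
o=ctrl.get_obs();print(o['time_s'],o['eef_pos']);rel(o,[.557,-.152,.162],-100.6)
p,d=ctrl.camera("wrist");c=ctrl.calibration("wrist")
cv2.imwrite("pics/w2.png",p[:,:,::-1]);np.savez("wrist1.npz",p=p,d=d,**{k:np.array(v) for k,v in c.items()})
w,p=pts('wrist')
W=w.reshape(-1,3);near=(np.hypot(W[:,0]-.557,W[:,1]+.152)<.045)&(W[:,2]>.157)&(W[:,2]<.168)
r=R.from_quat(o['eef_rot'],scalar_first=True);L=r.inv().apply(W-o['eef_pos'])
b=near&(abs(L[:,0])<.02);q=L[b];print(len(q),cv2.minAreaRect(q[:,:2].astype(np.float32)*1000),np.percentile(q[:,0],[1,50,99]),np.median(W[b,2]))
for s in(-1,1):
    f=(s*L[:,0]>.02)&(s*L[:,0]<.06)&(L[:,2]>.005)&(L[:,2]<.03)&(abs(L[:,1])<.015)
    q=L[f];print(s,len(q),np.percentile(q,[2,50,98],axis=0).round(4).tolist() if len(q) else 0)
E
```

```text
time_s: 2.45
eef_pos: [0.5578, -0.1524, 0.1733]
eef_rot: [0.0, -0.639, 0.769, -0.001]
wrist_force: [-0.2, -0.5, 0.4]
opening: 0.649
2.45 [ 0.55778547 -0.15243642  0.17330217]
shift [-0.0003  0.0009  0.0113] rot [-0.0011 -0.0003  0.0005]
4512 ((-1.8159828186035156, -0.6045951843261719), (16.01795196533203, 65.7200698852539), 0.18327529728412628) [-0.00954161 -0.00164316  0.00596545] 0.16396342626555935
-1 520 [[-0.0408, -0.0126, 0.0052], [-0.0284, -0.008, 0.0101], [-0.028, 0.0087, 0.0187]]
1 520 [[0.0271, -0.0126, 0.0052], [0.0275, -0.008, 0.0102], [0.0399, 0.0089, 0.0186]]
```

View pics/w2.png

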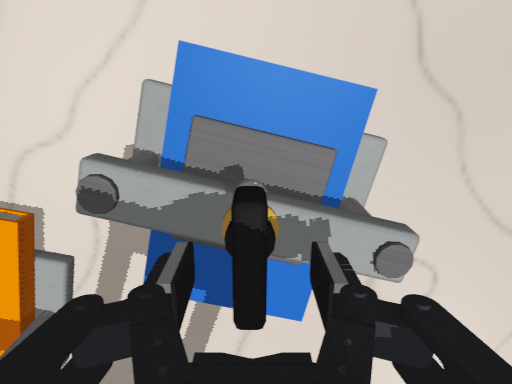

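The bar sits 1.4 mm to the -x side of the jaw centre, with yaw within 0.2°. I'll correct that, descend to TCP z 0.162 and close.

```bash

python3 -m pendant '[[[-0.0015,0,0.0113,0,0,0,-0.3],[0,0,0,0,0,0,-0.3],[0,0,0,0,0,0,0.3],[0,0,0,0,0,0,1],[0,0,0,0,0,0,1],[0,0,0,0,0,0,1],[0,0,0,0,0,0,1]]]'
python3 -c "
from bench import ctrl
o=ctrl.get_obs();print(o['torque'],o['q'])"
```

```text
time_s: 3.2
eef_pos: [0.5576, -0.151, 0.1615]
eef_rot: [0.0, -0.639, 0.77, -0.0]
wrist_force: [-1.1, -0.8, 3.4]
opening: 0.173
[-0.10967199  0.21081116 -0.02666714] [-4.69740587e-01  2.87337577e-01  1.68147280e+00 -2.55097670e-04
  1.17203524e+00  1.28648112e+00]
```

```bash

python3 -m pendant '[[[0,0,-0.0012,0,0,-0.1,1],[0,0,-0.0012,0,0,-0.1,1],[0,0,-0.0012,0,0,-0.1,1],[0,0,-0.0012,0,0,-0.1,1]]]'
python3 -c "
from bench import ctrl
o=ctrl.get_obs();print(o['torque'],o['q'])"
```

```text
time_s: 3.6
eef_pos: [0.5576, -0.1508, 0.1663]
eef_rot: [-0.0, 0.78, -0.626, 0.0]
wrist_force: [-0.5, -1.0, 3.3]
opening: 0.172
[ 0.03675468  0.18621383 -0.23810036] [-4.69585909e-01  2.81257440e-01  1.67838592e+00  2.10819329e-04
  1.18142928e+00  8.82689445e-01]
```

```bash

python3 -m pendant '[[[0,0,-0.0012,0,0,-0.1,1],[0,0,-0.0012,0,0,-0.1,1],[0,0,-0.0012,0,0,-0.1,1],[0,0,-0.0012,0,0,-0.1,1],[0,0,-0.0012,0,0,-0.1,1],[0,0,-0.0012,0,0,-0.1,1],[0,0,-0.0012,0,0,-0.1,1],[0,0,-0.0012,0,0,-0.1,1],[0,0,-0.0006,0,0,-0.05,1],[0,0,0,0,0,0,1]]]'
python3 - <<'E'
from bench import ctrl
from h import *
o=ctrl.get_obs();print(o['torque'],o['q'])
r=R.from_quat(o['eef_rot'],scalar_first=True).as_matrix()
print('x ang',np.degrees(np.arctan2(r[1,0],r[0,0])))
p,d=ctrl.camera("wrist");c=ctrl.calibration("wrist")
cv2.imwrite("pics/w3.png",p[:,:,::-1]);np.savez("wrist1.npz",p=p,d=d,**{k:np.array(v) for k,v in c.items()})
w,p=pts('wrist');W=w.reshape(-1,3)
def a(m,n):
    q=W[m];print(n,len(q),cv2.minAreaRect(q[:,:2].astype(np.float32)*1000),np.median(q[:,2]))
D=np.hypot(W[:,0]-.557,W[:,1]+.152)
L=(W-o['eef_pos'])@r
a((D<.045)&(W[:,2]>.172)&(W[:,2]<.186)&(abs(L[:,0])<.0083),'bar')
a((D<.12)&(W[:,2]>.105)&(W[:,2]<.122),'bridge')
E
```

```text
time_s: 4.6
eef_pos: [0.5573, -0.1504, 0.1765]
eef_rot: [-0.0, 0.968, -0.25, -0.0]
wrist_force: [-2.9, 2.1, 5.0]
opening: 0.173
[0.28216011 0.48255271 0.00850158] [-4.69279360e-01  2.68555321e-01  1.67164026e+00  3.28816665e-04
  1.20177295e+00  3.60768227e-02]
x ang -28.96157206379026
bar 5329 ((557.650146484375, -149.8238525390625), (66.10741424560547, 16.578561782836914), 61.081459045410156) 0.1781866447511493
bridge 11333 ((557.9021606445312, -149.370849609375), (207.8089599609375, 36.107566833496094), 65.82506561279297) 0.1108742084548981
```

View pics/w3.png

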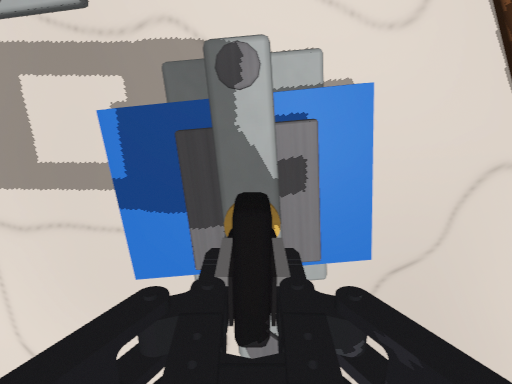

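The bar lies at 61.1° and the bridge at 65.8°, so about 0.083 rad remains.

```bash

python3 -m pendant '[[[0,0,-0.0005,0,0,-0.045,1],[0,0,-0.0005,0,0,-0.045,1],[0,0,0,0,0,0,1],[0,0,0,0,0,0,1]]]'
cat > m.py <<'E'
from bench import ctrl
from h import *
o=ctrl.get_obs();print(o['torque'],o['wrist_force'])
r=R.from_quat(o['eef_rot'],scalar_first=True).as_matrix()
print('x ang',np.degrees(np.arctan2(r[1,0],r[0,0])))
p,d=ctrl.camera("wrist");c=ctrl.calibration("wrist")
cv2.imwrite("pics/w%d.png"%int(o['time_s']*100),p[:,:,::-1]);np.savez("wrist1.npz",p=p,d=d,**{k:np.array(v) for k,v in c.items()})
w,p=pts('wrist');W=w.reshape(-1,3)
def a(m,n):
    q=W[m];print(n,len(q),cv2.minAreaRect(q[:,:2].astype(np.float32)*1000),np.median(q[:,2]))
D=np.hypot(W[:,0]-.557,W[:,1]+.152)
L=(W-o['eef_pos'])@r
a((D<.045)&(W[:,2]>.172)&(W[:,2]<.186)&(abs(L[:,0])<.0095),'bar')
a((D<.12)&(W[:,2]>.105)&(W[:,2]<.122),'bridge')
E
python3 m.py
```

```text
time_s: 5.05
eef_pos: [0.5573, -0.1504, 0.1775]
eef_rot: [-0.0, 0.978, -0.207, -0.0]
wrist_force: [-3.4, 1.8, 5.9]
opening: 0.177
[ 0.307469    0.52605882 -0.20602166] [-3.37379689  1.76401349  5.89096981]
x ang -23.933061098483215
bar 5437 ((556.9374389648438, -150.02944946289062), (66.66841888427734, 18.977581024169922), 63.83332443237305) 0.17917514546531144
bridge 11514 ((557.887451171875, -149.30845642089844), (207.51942443847656, 36.178489685058594), 65.85676574707031) 0.11083868466168796
```

```bash

python3 -m pendant '[[[0,0,-0.0002,0,0,-0.02,1],[0,0,0,0,0,0,1],[0,0,0,0,0,0,1]]]'
python3 m.py
```

```text
time_s: 5.4
eef_pos: [0.5573, -0.1504, 0.1775]
eef_rot: [-0.0, 0.98, -0.198, -0.0]
wrist_force: [-2.7, 2.4, 5.6]
opening: 0.174
[ 0.31489957  0.51158946 -1.10458214] [-2.65987145  2.42190044  5.60167963]
x ang -22.877271218896023
bar 5410 ((557.899658203125, -150.0623779296875), (65.67222595214844, 18.970584869384766), 69.44351196289062) 0.1791999023998067
bridge 11450 ((558.004150390625, -148.95358276367188), (207.10003662109375, 36.182716369628906), 65.8075942993164) 0.1108611539755838
```

The torque has risen to 1.1 N m, so the knob is at its stop. I'll back the nudge off, release and rise.

```bash

python3 -m pendant '[[[0,0,0,0,0,0.018,1],[0,0,0,0,0,0,1],[0,0,0,0,0,0,0.3],[0,0,0,0,0,0,-0.3],[0,0,0,0,0,0,-0.3],[0,0,0,0,0,0,-0.3],[0,0,0,0,0,0,-0.3]]]'
python3 -m pendant '[[[0,0,-0.02,0,0,0,-0.3],[0,0,-0.04,0,0,0,-0.3],[0,0,-0.03,0,0,0,-0.3],[0,0,0,0,0,0,-0.3],[0,0,0,0,0,0,-0.3]]]'
python3 m.py; ls pics
```

```text
time_s: 6.15
eef_pos: [0.5574, -0.1507, 0.1771]
eef_rot: [-0.0, 0.979, -0.206, -0.0]
wrist_force: [-0.3, 0.8, -0.0]
opening: 0.651
time_s: 6.65
eef_pos: [0.5577, -0.1509, 0.2679]
eef_rot: [0.0, 0.979, -0.206, 0.001]
wrist_force: [-0.1, -1.2, 0.3]
opening: 0.65
[ 0.01845048 -0.00082162  0.00175503] [-0.06227186 -1.23723056  0.32983482]
x ang -23.722784913464817
bar 2060 ((556.9685668945312, -149.21875), (64.72948455810547, 15.708234786987305), 65.81109619140625) 0.17777564261268486
bridge 6906 ((556.45849609375, -149.2872772216797), (208.53433227539062, 35.99293518066406), 65.8577880859375) 0.10944725216131829
side1.png
top1.png
w1.png
w2.png
w3.png
w505.png
w540.png
w665.png
```

```bash
python3 - <<'E'
from h import *
from bench import ctrl
p,d=ctrl.camera("side");np.savez("side2.npz",p=p,d=d,**{k:np.array(v) for k,v in ctrl.calibration("side").items()});cv2.imwrite("pics/side2.png",p[:,:,::-1])
for f in("side1.npz","side2.npz"):
    w,P=pts('side',f);m=(P[...,2]>P[...,0]+60)&(w[...,2]>.035)&(w[...,2]<.05)&(abs(w[...,0]-.55)<.15)&(abs(w[...,1]+.15)<.15);q=w[m];print(len(q),cv2.minAreaRect(q[:,:2].astype(np.float32)*1000),np.median(q[:,2]))
E
```

```text
1563 ((550.2222290039062, -146.38514709472656), (149.05126953125, 209.13320922851562), 67.13362121582031) 0.042183002676735915
1842 ((550.3860473632812, -147.51597595214844), (150.43820190429688, 210.82582092285156), 67.35477447509766) 0.042208189030613796
```

View pics/w665.png

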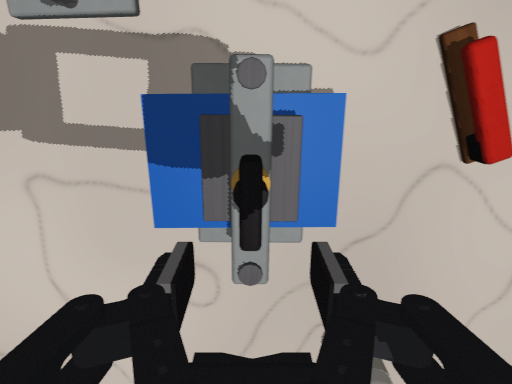

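```bash
sleep 0
```

```text
(no output)
```

View pics/side2.png

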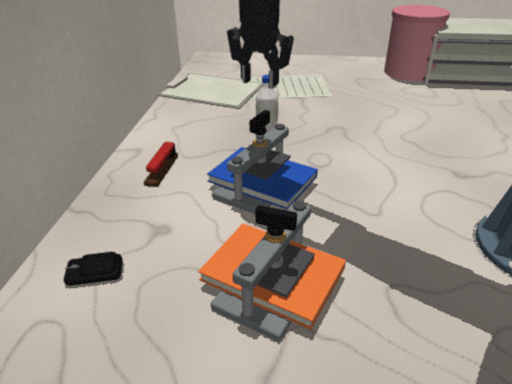

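The wrist view shows the bar (column 251, rows 155–250) in line with the bridge. In the side view the hand is clear above, the blue book hasn't moved, and the orange press's knob at (276,217) looks unchanged.

```bash
python3 -c "
from bench import ctrl
print(ctrl.hand_in())"
```

```text
the job is handed in; nothing more can be done
None
```

The blue book's press is open, and I handed the job in at about 6.8 s of the 35 s allowed. I gripped its knob and turned it counterclockwise to its stop, letting the hand rise with it. I then let go and lifted clear.

- **Knob:** in the last wrist picture the bar lies at 65.8° and the bridge at 65.9°. The knob top rose about 15 mm by camera, where about 16 mm was expected. A small nudge raised the torque to 1.1 N m, so the knob is at its stop. The wrist force readings I took stayed below about 8 N.
- **Blue book:** side pictures from before and after agree to about 1 mm and 0.2°, which is within measurement noise.
- **Orange press:** I never went near it, and its knob looks unchanged in the side picture. I checked this by eye only.
- **Disagreements:** the top and wrist cameras differed by about 4 mm on where the knob was. I settled that before gripping by comparing the bar with the fingers in the wrist picture. Two bar-angle readings taken while gripping (63.8° and 69.4°) probably included some finger pixels, so I relied on the reading after release.

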